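Tighten a sign stand's clamp bolt with a click wrench

ROBOT

A 6-joint arm with a two-finger parallel gripper is mounted at the origin on a cart in front of the work surface, level with it; the furniture and walls round the work are solid. World frame = base frame: x ahead of the robot, y to its left, z up, the work surface at z = 0. Lengths are in mm, angles in rad, forces in N, time in s.
With the tool pointing down it reaches from about 275 to 750 mm from the base axis. Payload 10.2 kg.
Tool frame: the origin (TCP) lies between the finger pads; the fingertips stand 11 mm ahead of it and the grasp point (between the pads) lies 8 mm behind it; z points along the fingers, y is the line along which they close (so a half turn about z gives the same grasp; the last joint's range is limited). The gripper opens to 85 mm and grips with 20 to 120 N. Pads are 22 mm wide; open, the fingers measure 114 mm over their backs; the gripper's body (76 mm by 85 mm) begins 54 mm behind the grasp point. The pads swing forward as they close: fully open they stand 13 mm farther back than shut.
Start: joints at [0.993, 0.313, 1.498, -0, 1.331, -0.223], TCP at [182.399, 492.302, 242.294] pointing down, gripper open.
Joint ranges: [-2.94, 2.94], [-0.97, 2.17], [0.19, 2.56], [-1.23, 4.37], [0.02, 3.11], [-2.88, 2.88]. Speed limits (rad/s): [2.39, 2.39, 3.01, 3.14, 3.14, 3.14].

INTERFACE

Orientations are given as a unit quaternion [w, x, y, z].
In Python, from rig import sense, eyes, finish_job gives the robot as it stands.
- The arm moves only by the shell command python3 -m jog 'ROWS' [FORCE]. ROWS is JSON, a list of rows, each a list of 7 numbers: the shift along the tool's x, y, z in m, then the turn, a rotation vector about the tool's x, y, z in rad, then the finger opening in m, from 0 to 0.0854. In form: [[dx, dy, dz, rx, ry, rz, gripper], ...]. A call has 1 to 5 rows; each row shifts and turns the commanded pose from where the row before left it, along the tool's axes as they then stand; what a row does not reach is not made up. A row lasts 1/10 s, in which the tool goes at most 50 mm and 8.59 degrees, less where a joint would pass 70% of its speed; a pose out of reach is approached as far as the arm can. A call is refused whole if a number of a shift passes 0.05 or a number of a turn 0.15, either way. A call with a gripper value outside its range is refused whole. The fingers move at their own pace and stop on an object; FORCE is the grip in N (left out, the last holds). Time passes only in rows, so rows that do not move let the fingers close. It gives the time, the measured TCP pose, the force, the opening and the grip force at its end, in the units of the state.
- sense(): the state, without advancing time (a new reading comes with each control period).
- eyes.capture(name): name is "side" or "top" or "wrist"; returns the picture (400x640x3 uint8, red, green, blue); there is no depth.
- eyes.calibration(name): a dict with "fx", "fy", "cx", "cy" (pixels), "cam_to_world" (4x4, takes a point from camera to world coordinates); the wrist camera has in their place "mount" (4x4, takes a point from camera to tool coordinates, whose origin is the TCP and whose axes are the flange's). Camera axes: x right, y down, z forward; pixel columns grow to the right and rows downward; lengths in mm; the calibration is good to about 2 mm. The wrist camera is an equidistant fisheye: a pixel r from the principal point sees the ray r / f radians off the axis. A picture is of the moment at which its call begins: read the wrist's pose just before it. calibration takes no time and is no camera call.
- finish_job(): hands the job in; it is judged then, once.
The state is a dict: "time_s": time; "joints": joint angles; "dq": joint speeds; "tau": joint torques, N m; "eef_pos": TCP position; "ee_rot": TCP orientation; "force": force on the tool from outside, world axes, zero at the start; "wrist_torque": the same for the moment, N m; "grip_width": opening from 0.0 (shut) to 1.0 (fully open); "grip_force": force on a finger pad.
Only numpy, scipy, OpenCV 4.12 (cv2) and the standard library are available. Lean on these libraries where they do the work, as an engineer would, in place of code of your own. Each camera call takes 0.05 s, during which the arm holds its last target. There are 200 camera calls.

TASK

Put the click wrench fully down onto the square clamp bolt of the sign stand and turn it clockwise (seen from above) until it breaks over with a click, then stop at once so that the bolt is not over-tightened and its brass threaded insert is not spun round. Let go and leave the wrench sitting on the bolt, without disturbing the things lying around.

Things in the scene. Friction and masses are not known exactly. Their poses are not given: they have to be found in the camera images.
- wrench: Head of the steel click wrench, loose (0.58 kg in all), standing level on its head. Origin: on the socket axis at the underside; z up; the handle points along -x. Square socket open below, 18 mm across flats, sides along x and y, 16 mm deep; fits the bolt at any quarter turn. Walls 36 x 36 mm outside, above them a round cap, 42 mm across, up to z = 32 mm. Mass centre 11 mm from the axis.
- wrench_handle: Handle of the wrench; origin and axes as wrench until it breaks over. Rigid with the head up to 1.0 N m clockwise about the socket axis (9 N sideways at x = -110 mm); then it breaks over: it yields 0.09 rad clockwise about that axis while the force falls to less than half, then meets a hard stop. It springs back when let go.
- neck (a point): Place to pinch and carry the wrench: middle of the steel neck, at x = -45, y = 0, z = 12 mm of the handle. The neck runs from x = -21 to -75 mm, 14 mm wide (y) and 14 mm high (z = 5 to 19 mm). Axes as wrench_handle.
- grip (a point): Place to push or pull: middle region of the black grip, at x = -110, y = 0, z = 12 mm of the handle. The grip runs from x = -75 to -155 mm, 20 x 20 mm (z = 2 to 22 mm). Axes as wrench_handle.
- bolt: Square steel bolt head, 16 mm across flats, sides along x and y, straight for 11 mm, then tapering to 9 mm across (15 mm high), on a round flange 36 mm across. Origin: on its axis on top of the flange, 50 mm above the table; so is the wrench's when fully down. Turns with 0.7 to 1 N m, stays put. Turn needed to click: hidden, 0.2 to 0.65 rad; 0.05 rad past that the bolt ends.
- insert_edge (a point): Point on the upper rim of the brass threaded insert under the bolt's flange (collar 42 mm across, 5 mm high, top 48 mm above the table), 21 mm from the bolt axis. It must stay still; the insert is spun round only by too much torque (1.5 N m, about 14 N sideways at grip).
- stand: Sign stand, fixed. Origin: under the bolt axis on the table, z up, -x towards the robot. Foot plate x = -37 to 127 mm, y = +-50 mm, 6 mm thick; clamp block 50 x 60 mm (x = -21 to 29 mm) up to z = 36 mm, on it a round boss with the brass insert. Behind (x = 53 to 98 mm, y = +-62 mm) a white card block stands up to z = 96 mm.
- gift_box: Small pink gift box, 65 x 65 x 36 mm, origin at the centre of its underside. Bystander. Between it and the robot a tall glass jar of beads stands fixed round x = 0.55, y = 0.05 m, and to the right of that a big fern planter (round y = -0.25 m) and an easel: carry and swing the arm round or over them.
- bangle: Cream bangle, 55 mm across and 7 mm high, lying flat, origin at the centre of its underside. Bystander.
- opener: Bottle opener with a wooden handle, 43 x 140 x 12 mm, lying flat, origin at the centre of its underside. Bystander.
- tape: Roll of brown tape, 104 mm across and 25 mm high, lying flat, origin at the centre of its underside. Bystander.

How it is judged:
By the outcome, as a careful person would: the job done as asked, in the order asked, and still so for the second after the job is handed in, with the robot touching nothing.
It also fails if it takes over 69 s, if anything falls off the work surface, if the arm or the gripper's body presses on something with over 40 N, if the wrist force passes 120 N, or if a joint passes its speed limit or range.

## Working session

There is one attempt and no reset: what is moved stays moved. The work goes in short steps, Python scripts to look and compute and a shell command to move; the robot and the scene stay as the last step left them, time stands still between calls to the robot, and variables do not carry over. Pictures are saved under pics/ and viewed, at most 13 in all, crops included, and the job is handed in when it is done.

```bash
mkdir -p pics; ls; python3 - <<'E'
from rig import sense, eyes
import cv2,numpy as np
s=sense();print(s)
for n in("top","side"):
    i=eyes.capture(n);cv2.imwrite(f"pics/{n}0.png",i[:,:,::-1]);c=eyes.calibration(n);print(n,c)
print(eyes.calibration("wrist"))
E
```

```text
pics
{'time_s': 0.0, 'joints': array([ 9.92579838e-01,  3.13464470e-01,  1.49841092e+00, -2.71563702e-05,
        1.33100619e+00, -2.23449157e-01]), 'dq': array([-0.00151847,  0.00063121, -0.00158142, -0.00124956, -0.00073043,
        0.00118796]), 'tau': array([ 2.82311421e-04, -4.12270582e+01, -2.59739292e+01, -1.81362025e-04,
        4.15352115e-03, -2.74273138e-07]), 'eef_pos': array([182.2800521 , 492.08886433, 241.73751404]), 'ee_rot': array([-2.39316633e-04,  1.76451681e-01,  9.84309092e-01, -5.98523664e-04]), 'force': array([ 0.51866695, -0.45043989, -0.57991437]), 'wrist_torque': array([ 0.01343603, -0.04129554, -0.04915341]), 'grip_force': 0.0, 'grip_width': 1.000954953420183}
top {'fx': 362.78950905479405, 'fy': 362.78950905479405, 'cx': 314.1575278076493, 'cy': 196.3171151737401, 'cam_to_world': array([[ 4.01578431e-04, -9.96403550e-01,  8.47337223e-02,
         4.23854772e+02],
       [-9.99827968e-01, -1.97135363e-03, -1.84431224e-02,
        -1.17352956e+01],
       [ 1.85438327e-02, -8.47117390e-02, -9.96232928e-01,
         1.13229463e+03],
       [ 0.00000000e+00,  
[... 280 characters left out ...]
.57875062e-02,  6.26076434e-01, -7.75028259e-01,
         7.43014522e+02],
       [ 8.45817205e-03, -7.77410322e-01, -6.28936921e-01,
         6.98583051e+02],
       [ 0.00000000e+00,  0.00000000e+00,  0.00000000e+00,
         1.00000000e+00]])}
{'fx': 309.70691628693146, 'fy': 309.70691628693146, 'cx': 320.787011375899, 'cy': 201.05418070521043, 'mount': array([[ 6.88259332e-04, -9.64921713e-01, -2.62536882e-01,
         6.69814792e+01],
       [ 9.99999743e-01,  7.16412781e-04, -1.15149248e-05,
         3.97611965e-01],
       [ 1.99195779e-04, -2.62536807e-01,  9.64921958e-01,
        -1.31919324e+02],
       [ 0.00000000e+00,  0.00000000e+00,  0.00000000e+00,
         1.00000000e+00]])}
```

View pics/top0.png

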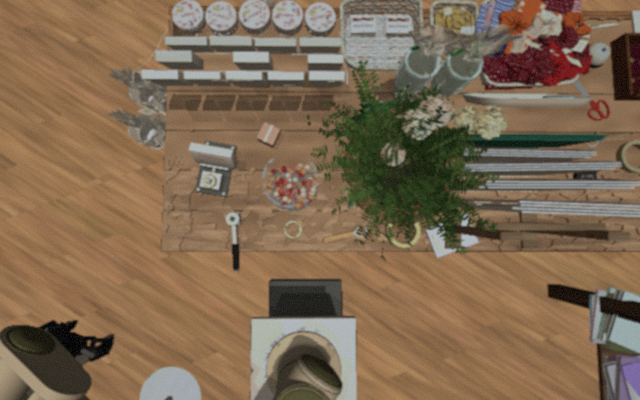

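View pics/side0.png

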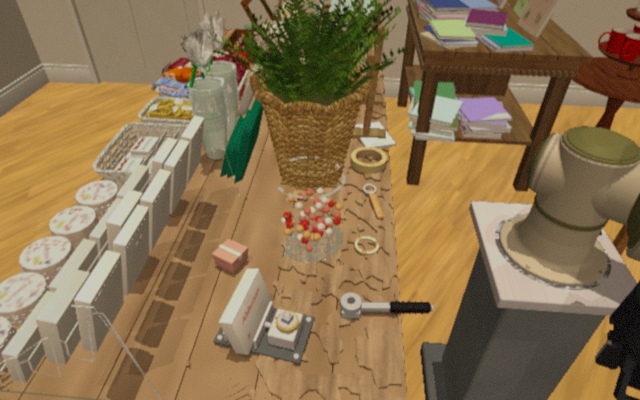

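Top view: wrench head near (232,218), with its black grip ending near (236,268). The bolt is near (211,181), with the white card behind it. Bangle (292,229), opener (345,236), gift box (268,133). Side view agrees: wrench head (350,305), bolt (289,322).

```bash
cat > h.py <<'E'
import numpy as np, cv2
from rig import sense, eyes
from scipy.spatial.transform import Rotation as R
def rot(s): return R.from_quat(np.roll(s["ee_rot"],-1)).as_matrix()
def hit(o,d,z): return o+d*(z-o[2])/d[2]
def fix(n,u,v,z):
    c=eyes.calibration(n);T=c["cam_to_world"]
    return hit(T[:3,3],T[:3,:3]@[(u-c["cx"])/c["fx"],(v-c["cy"])/c["fy"],1],z)
def wray(s,u,v,z):
    c=eyes.calibration("wrist");a=np.array([u-c["cx"],v-c["cy"]]);r=np.hypot(*a)+1e-9;t=r/c["fx"]
    d=np.r_[a/r*np.sin(t),np.cos(t)];M=c["mount"];Rm=rot(s)
    return hit(s["eef_pos"]+Rm@M[:3,3],Rm@M[:3,:3]@d,z)
def wpix(s,p):
    c=eyes.calibration("wrist");M=c["mount"]
    q=M[:3,:3].T@(rot(s).T@(np.asarray(p)-s["eef_pos"])-M[:3,3])
    r=np.hypot(*q[:2]);t=np.arctan2(r,q[2]);return np.r_[c["cx"],c["cy"]]+q[:2]/r*t*c["fx"]
def go(target,yaw=None):
    "remaining tool-frame shift to a world point, and turn about tool z to bring tool x to yaw"
    s=sense();Rm=rot(s);print("pos",s["eef_pos"].round(1),"tool x yaw",np.arctan2(Rm[1,0],Rm[0,0]).round(4),"tilt",Rm[:,2].round(3))
    print("shift mm",(Rm.T@(np.array(target)-s["eef_pos"])).round(1))
    if yaw is not None: print("rz",-(yaw-np.arctan2(Rm[1,0],Rm[0,0])))
E
python3 - <<'E'
from h import *
print("head",fix("top",232,218,32),fix("side",350,300,32))
print("gripend",fix("top",236,268,15),fix("side",430,308,15))
print("bolt",fix("top",211,181,65),fix("side",289,320,65))
print("jar",fix("top",292,182,0),"box",fix("top",268,133,36),"bangle",fix("top",292,229,5))
go([400,230,250])
i=cv2.imread("pics/top0.png")[120:280,150:310];cv2.imwrite("pics/topc.png",cv2.resize(i,(560,560),interpolation=2))
E
```

```text
head [451.31095212 215.72274361  32.        ] [450.34254397 215.71135199  32.        ]
gripend [300.55244415 204.22204387  15.        ] [294.98203483 207.15935446  15.        ]
bolt [559.34886142 272.68637427  65.        ] [555.98649761 294.87021226  65.        ]
jar [565.13921263  36.90398203   0.        ] box [712.00425524 109.84854823  36.        ] bangle [418.18514487  35.87393466   5.        ]
pos [182.3 492.1 241.8] tool x yaw 2.7867 tilt [-0.001 -0.001 -1.   ]
shift mm [-295.2 -170.1   -8.1]
```

View pics/topc.png

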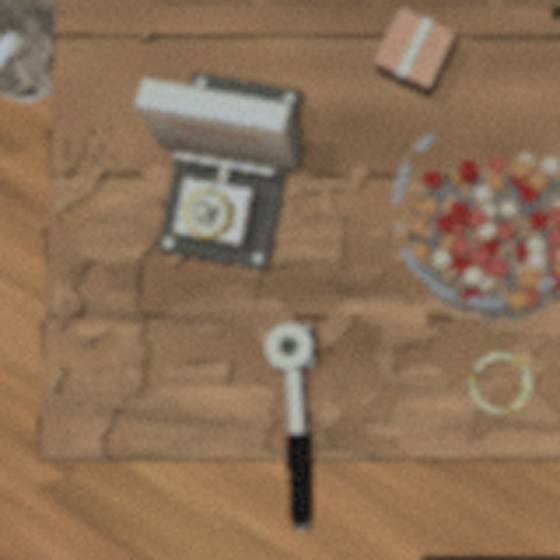

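The crop shows the bolt at (208,211), which is full-frame (209.4,180.3). The wrench head is at (289,345), i.e. full-frame (232.6,218.6), and the handle points to the robot. The stand is turned about -0.24 rad. Moving above the wrench.

```bash
python3 -m jog '[[-0.03,-0.018,0.004,0,0,0,0.0854],[-0.03,-0.018,0.004,0,0,0,0.0854],[-0.03,-0.018,0.004,0,0,0,0.0854],[-0.03,-0.018,0.004,0,0,0,0.0854],[-0.03,-0.018,0.004,0,0,0,0.0854]]'; python3 -m jog '[[-0.03,-0.018,0.004,0,0,0,0.0854],[-0.03,-0.018,0.004,0,0,0,0.0854],[-0.03,-0.018,0.004,0,0,0,0.0854],[-0.03,-0.018,0.004,0,0,0,0.0854],[-0.03,-0.018,0.004,0,0,0,0.0854]]'; python3 -m jog '[[0,0,0,0,0,-0.14,0.0854],[0,0,0,0,0,-0.14,0.0854],[0,0,0,0,0,-0.14,0.0854],[0,0,0,0,0,0,0.0854]]'
python3 - <<'E'
from h import *
go([408,212,100],np.pi+.075)
s=sense();print(s["joints"].round(2));i=eyes.capture("wrist");cv2.imwrite("pics/w1.png",i[:,:,::-1])
E
```

```text
time_s: 0.6
eef_pos: [292.3, 354.6, 221.9]
ee_rot: [-0.0, 0.176, 0.984, -0.0]
force: [0.5, 0.7, -0.8]
grip_width: 1.002
grip_force: 0.0
time_s: 1.1
eef_pos: [401.8, 218.0, 202.0]
ee_rot: [-0.0, 0.177, 0.984, -0.0]
force: [-1.6, -0.5, 0.0]
grip_width: 1.003
grip_force: 0.0
time_s: 1.5
eef_pos: [401.1, 219.2, 202.1]
ee_rot: [-0.0, -0.033, 0.999, -0.0]
force: [-0.2, 0.6, 0.4]
grip_width: 1.002
grip_force: 0.0
pos [401.1 219.2 202.1] tool x yaw -3.0754 tilt [-0.001 -0.    -1.   ]
shift mm [ -6.5  -7.6 102.1]
rz -6.291952968955785
[ 0.24  0.2   1.75  0.    1.19 -1.39]
```

View pics/w1.png

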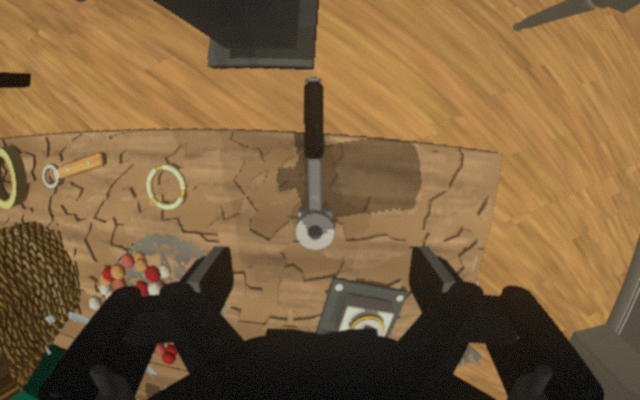

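Wrist view: wrench head centre (315,231), grip end (314,80), neck around (315,185). The bolt is partly hidden at (365,325). Next I measure the wrench axis using masks.

```bash
python3 - <<'E'
from h import *
i=cv2.imread("pics/w1.png");s=sense()
h=cv2.cvtColor(i,cv2.COLOR_BGR2HSV)
m=((h[...,2]<60)).astype(np.uint8); 
ys,xs=np.nonzero(m[85:150,295:335]);print("grip mid",[ (y+85, (xs[ys==y].mean()+295).round(1)) for y in range(0,65,10)])
m=(h[...,1]<45)&(h[...,2]>70)
for y in range(165,205,8):
    x=np.nonzero(m[y,290:340])[0]+290;print(y,x.min(),x.max())
# head circle
g=cv2.cvtColor(i,cv2.COLOR_BGR2GRAY)
mm=m[195:260,280:350].astype(np.uint8);M=cv2.moments(mm[18:,:],True);print("head",M["m10"]/M["m00"]+280,M["m01"]/M["m00"]+213)
c=wray(s,315,231,32);n=wray(s,315,185,19);g1=wray(s,314,90,22);g2=wray(s,314,145,22)
print(c,n,g1,g2, [np.arctan2(*(c-q)[1::-1]) for q in (n,g1,g2)])
cv2.imwrite("pics/w1c.png",cv2.resize(i[60:350,260:420],None,fx=2,fy=2,interpolation=2))
E
```

```text
grip mid [(85, np.float64(313.0)), (95, np.float64(313.0)), (105, np.float64(313.0)), (115, np.float64(313.0)), (125, np.float64(313.5)), (135, np.float64(313.5)), (145, np.float64(313.5))]
165 308 319
173 309 319
181 309 320
189 309 320
197 309 320
head 314.6367969494757 229.54623450905623
[448.93043506 216.82273955  32.        ] [402.92918377 213.93245235  19.        ] [305.66650303 207.10817597  22.        ] [361.13604337 210.49569216  22.        ] [np.float64(0.06274813807994507), np.float64(0.06770521414119056), np.float64(0.07194227198810796)]
```

View pics/w1c.png

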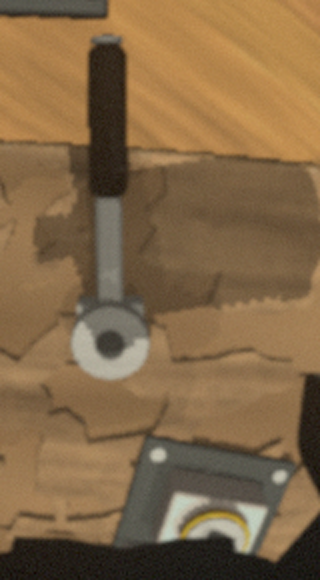

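```bash
python3 -m jog '[[-0.026,0.012,0.006,0,0,0,0.0854],[-0.026,0.012,0.006,0,0,0,0.0854],[-0.026,0.012,0.006,0,0,0,0.0854],[-0.026,0.012,0.006,0,0,0,0.0854],[0,0,0,0,0,0,0.0854]]' | tail -5; python3 -m jog '[[0,0,0,0,0,0,0.0854]]' | sed -n 2p
python3 - <<'E'
from h import *
import pickle
s=sense();i=eyes.capture("wrist");cv2.imwrite("pics/w2.png",i[:,:,::-1]);pickle.dump(s,open("s2.pkl","wb"))
u,v=wpix(s,[561,277,60]).round().astype(int);print(s["eef_pos"],u,v)
u0,v0=max(u-60,0),max(v-75,0);print(u0,v0)
cv2.imwrite("pics/w2c.png",cv2.resize(i[v0:v0+120,u0:u0+130,::-1],None,fx=5,fy=5,interpolation=2))
E
```

```text
eef_pos: [503.2, 274.7, 176.6]
ee_rot: [-0.001, -0.031, 1.0, -0.0]
force: [0.6, 0.6, 0.1]
grip_width: 0.998
grip_force: 0.0
eef_pos: [501.4, 274.0, 177.7]
[501.41835567 273.95204459 177.73390541] 319 264
259 189
```

View pics/w2c.png

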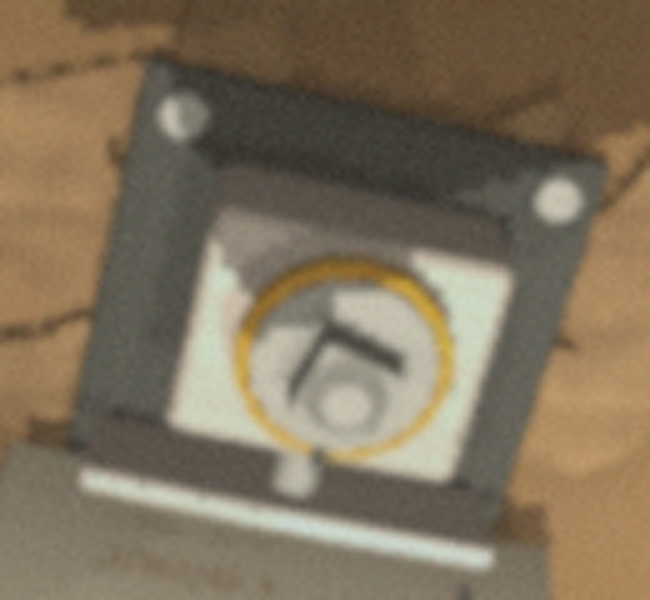

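Crop (5x, offset 259,189): brass ring spans columns 236–455 and rows 258–462. The bolt's near corner is at (328,325), its visible sides run to (403,367) and (292,388), and its top disc is at (350,403). The bolt is turned further than the stand.

```bash
python3 - <<'E'
from h import *
import pickle
s=pickle.load(open("s2.pkl","rb"));i=cv2.imread("pics/w2.png")
W=lambda x,y,z:wray(s,259+x/5-.4,189+y/5-.4,z)
h=cv2.cvtColor(i,cv2.COLOR_BGR2HSV);m=((h[...,1]>110)&(h[...,0]>14)&(h[...,0]<32)).astype(np.uint8)
m[:235]=0;m[285:]=0;m[:,:303]=0;m[:,354:]=0
n,l,st,_=cv2.connectedComponentsWithStats(m);k=1+st[1:,4].argmax();ys,xs=np.nonzero(l==k)
P=np.array([wray(s,x,y,48)[:2] for x,y in zip(xs,ys)])
A=np.c_[2*P,np.ones(len(P))];c=np.linalg.lstsq(A,(P**2).sum(1),rcond=None)[0];print("ring",len(P),c[:2],np.sqrt(c[2]+c[:2]@c[:2]))
print("ring ext",[W(*q,48)[:2].round(1) for q in((236,355),(455,365),(360,258),(330,462))])
print("top",W(350,403,65))
a,b,d=W(328,325,51),W(403,367,51),W(292,388,51)
print(a,b,d,np.linalg.norm(b-a),np.linalg.norm(d-a),np.arctan2(*(d-a)[1::-1]),np.arctan2(*(a-b)[1::-1])-np.pi/2, (b+d)/2)
a,b=W(225,210,36),W(510,265,36);print("block yaw",np.arctan2(*(a-b)[1::-1])-np.pi/2)
# refine dark stripe lines
g=cv2.GaussianBlur(cv2.cvtColor(i,cv2.COLOR_BGR2GRAY),(0,0),.7)
sub=g[250:272,312:344];ys,xs=np.nonzero(sub<105);print(sorted(zip(xs+312,ys+250)))
E
```

```text
ring 274 [563.23809847 284.66921705] 19.2861435444704
ring ext [array([563.1, 264.4]), array([562.7, 305.6]), array([541.9, 286.1]), array([585.1, 283.5])]
top [562.98310677 285.39133632  65.        ]
[554.3728416  281.03581572  51.        ] [562.17109663 295.52181482  51.        ] [567.81283445 275.22176947  51.        ] 16.4516549815375 14.643651923716577 -0.4082843312189828 -3.6354324260248063 [564.99196554 285.37179215  51.        ]
block yaw -3.285015737058087
[(np.int64(319), np.int64(263)), (np.int64(320), np.int64(261)), (np.int64(320), np.int64(262)), (np.int64(323), np.int64(255)), (np.int64(323), np.int64(256)), (np.int64(323), np.int64(257)), (np.int64(324), np.int64(253)), (np.int64(324), np.int64(254)), (np.int64(324), np.int64(255)), (np.int64(324), np.int64(256)), (np.int64(325), np.int64(253)), (np.int64(325), np.int64(254)), (np.int64(325), np.int64(255)), (np.int64(325), np.int64(256)), (np.int64(326), np.int64(254)), (np.int64(326), np.int64(255)), (np.int64(326), np.int64(256)), (np.int64(326), np.int64(257)), (np.int64(327), np.int64(255)), (np.int64(327), np.in
[... 398 characters left out ...]
.int64(331), np.int64(258)), (np.int64(331), np.int64(259)), (np.int64(332), np.int64(257)), (np.int64(332), np.int64(258)), (np.int64(332), np.int64(259)), (np.int64(332), np.int64(260)), (np.int64(333), np.int64(258)), (np.int64(333), np.int64(259)), (np.int64(333), np.int64(260)), (np.int64(334), np.int64(258)), (np.int64(334), np.int64(259)), (np.int64(334), np.int64(260)), (np.int64(335), np.int64(259)), (np.int64(335), np.int64(260)), (np.int64(335), np.int64(261)), (np.int64(336), np.int64(259)), (np.int64(336), np.int64(260)), (np.int64(336), np.int64(261)), (np.int64(337), np.int64(260)), (np.int64(337), np.int64(261)), (np.int64(337), np.int64(262)), (np.int64(338), np.int64(261))]
```

```bash
python3 -m jog '[[0.025,-0.0135,0.01,0,0,0,0.05],[0.025,-0.0135,0.02,0,0,0,0.05],[0.025,-0.0135,0.02,0,0,0,0.05],[0.025,-0.0135,0.025,0,0,0,0.05],[0,0,0,0,0,0,0.05]]' >/dev/null; python3 -m jog '[[0,0,0,0,0,0,0.05]]' | tail -3
python3 - <<'E'
from h import *
go([404,213.7,14],.067-np.pi)
E
```

```text
force: [0.3, 0.3, 0.1]
grip_width: 0.584
grip_force: 0.0
pos [405.5 213.4 104.1] tool x yaw -3.0777 tilt [ 0.001  0.    -1.   ]
shift mm [ 1.5  0.3 90.1]
rz -0.0031183731194106556
```

```bash
python3 -m jog '[[0.001,0,0.02,0,0,0,0.05],[0,0,0.025,0,0,0,0.05],[0,0,0.025,0,0,0,0.05],[0,0,0.015,0,0,0,0.05],[0,0,0.005,0,0,0,0.05]]' | tail -6; python3 -m jog '[[0,0,0,0,0,0,0.008],[0,0,0,0,0,0,0.008],[0,0,0,0,0,0,0.008],[0,0,0,0,0,0,0.008]]' 90; python3 -m jog '[[0,0,0,0,0,0,0.008],[0,0,0,0,0,0,0.008]]'
```

```text
time_s: 3.3
eef_pos: [405.2, 213.8, 13.0]
ee_rot: [0.0, -0.032, 0.999, 0.0]
force: [0.2, -0.3, -0.4]
grip_width: 0.585
grip_force: 0.0
time_s: 3.7
eef_pos: [405.4, 213.7, 14.5]
ee_rot: [0.001, -0.033, 0.999, 0.0]
force: [-1.7, -0.6, 5.7]
grip_width: 0.135
grip_force: 89.1
time_s: 3.9
eef_pos: [405.4, 213.7, 14.5]
ee_rot: [0.001, -0.033, 0.999, 0.0]
force: [-0.3, -0.7, 5.0]
grip_width: 0.13
grip_force: 89.1
```

```bash
python3 -m jog '[[0,0,-0.01,0,0,0,0.008],[0,0,-0.02,0,0,0,0.008],[0,0,-0.025,0,0,0,0.008],[0,0,-0.025,0,0,0,0.008],[0,0,-0.025,0,0,0,0.008]]' >/dev/null; python3 -m jog '[[0,0,0,0,0,0.127,0.008],[0,0,0,0,0,0.127,0.008],[0,0,0,0,0,0.127,0.008],[0,0,0,0,0,0.127,0.008],[0,0,0,0,0,0,0.008]]'
python3 - <<'E'
from h import *
go([523.6,303.7,110],-.44+np.pi)
E
```

```text
time_s: 4.9
eef_pos: [404.0, 213.4, 118.5]
ee_rot: [-0.0, 0.22, 0.975, -0.0]
force: [0.5, 0.3, -6.0]
grip_width: 0.138
grip_force: 88.2
pos [404.  213.4 118.5] tool x yaw 2.6976 tilt [-0.001 -0.    -1.   ]
shift mm [-69.2 132.9   8.4]
rz -0.003971771480918207
```

```bash
python3 -m jog '[[-0.014,0.0265,0,0,0,0,0.008],[-0.014,0.0265,0,0,0,0,0.008],[-0.014,0.0265,0,0,0,0,0.008],[-0.014,0.0265,0,0,0,0,0.008],[-0.014,0.0265,0,0,0,0,0.008]]' >/dev/null; python3 -m jog '[[0,0,0.01,0,0,0,0.008],[0,0,0.01,0,0,0,0.008],[0,0,0,0,0,0,0.008]]'
python3 - <<'E'
from h import *
go([523.6,303.7,64.5],-.44+np.pi)
a=eyes.capture("wrist")[:,:,::-1];b=eyes.capture("side")[:,:,::-1]
cv2.imwrite("pics/w3.png",a);cv2.imwrite("pics/s3.png",b)
o=np.vstack([cv2.resize(a[150:400,120:520],(800,500))[:300],cv2.resize(b[230:380,180:420],(480,300),interpolation=2).repeat(1,0) if 0 else cv2.copyMakeBorder(cv2.resize(b[230:380,180:420],(480,300),interpolation=2),0,0,0,320,0)])
cv2.imwrite("pics/c3.png",o)
E
```

```text
time_s: 5.7
eef_pos: [522.9, 302.5, 96.3]
ee_rot: [-0.002, 0.219, 0.976, -0.001]
force: [-0.1, 0.2, -7.3]
grip_width: 0.138
grip_force: 88.7
pos [522.9 302.5  96.3] tool x yaw 2.7002 tilt [-0.005 -0.002 -1.   ]
shift mm [-0.2  1.5 31.8]
rz -0.001347513764613506
```

View pics/c3.png

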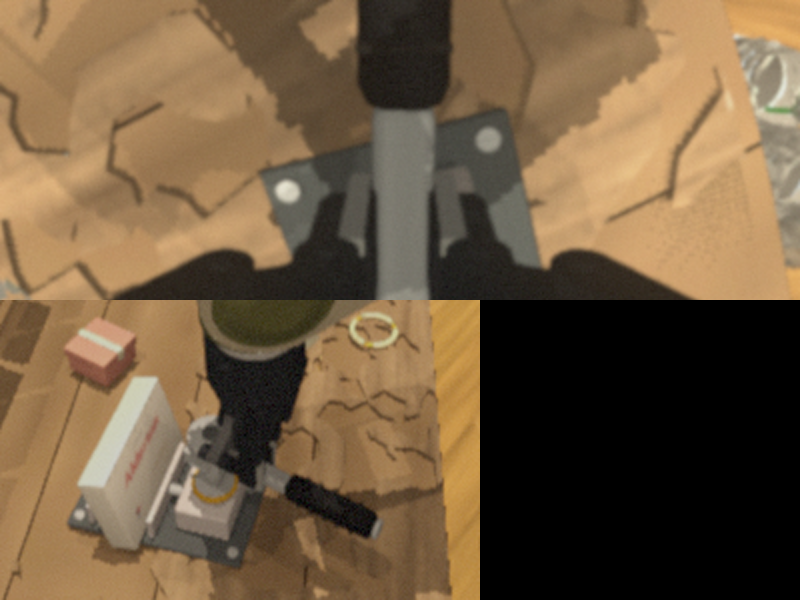

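The wrist picture shows the neck gripped squarely, with the handle running straight up the image. In the side crop the head, at (207,430), is right above the brass ring at (215,487). Lowering in steps.

```bash
python3 -m jog '[[0,0.0015,0.008,0,0,0,0.008],[0,0,0.006,0,0,0,0.008],[0,0,0,0,0,0,0.008],[0,0,0,0,0,0,0.008]]' | sed -n '2,4p'; python3 -m jog '[[0,0,0.004,0,0,0,0.008],[0,0,0.003,0,0,0,0.008],[0,0,0,0,0,0,0.008]]'| sed -n '2,4p'
python3 - <<'E'
from h import *
go([523.6,303.7,64.5],-.44+np.pi);print(sense()["force"],sense()["wrist_torque"])
E
```

```text
eef_pos: [525.1, 304.5, 84.2]
ee_rot: [-0.0, 0.22, 0.976, -0.0]
force: [-0.4, -0.5, -6.6]
eef_pos: [525.0, 304.5, 76.7]
ee_rot: [-0.0, 0.22, 0.976, -0.0]
force: [-0.2, -0.0, -6.2]
pos [525.  304.5  76.7] tool x yaw 2.6988 tilt [-0.001 -0.    -1.   ]
shift mm [ 0.9 -1.3 12.2]
rz -0.002767779696752015
[-0.15587679 -0.03167637 -6.19278495] [ 0.08674574  0.21676704 -0.0173303 ]
```

```bash
python3 -m jog '[[0.001,-0.001,0,0,0,0,0.008],[0,0,0.002,0,0,0,0.008],[0,0,0.002,0,0,0,0.008],[0,0,0,0,0,0,0.008]]' | sed -n '2,4p'; python3 -m jog '[[0,0,0.002,0,0,0,0.008],[0,0,0.002,0,0,0,0.008],[0,0,0,0,0,0,0.008]]'| sed -n '2,4p'
```

```text
eef_pos: [523.7, 304.1, 73.0]
ee_rot: [-0.0, 0.22, 0.976, -0.0]
force: [-0.3, 0.7, -6.0]
eef_pos: [523.7, 304.1, 68.9]
ee_rot: [-0.0, 0.22, 0.976, -0.0]
force: [-0.0, 0.1, -6.5]
```

```bash
python3 -m jog '[[0,0,0.002,0,0,0,0.008],[0,0,0.002,0,0,0,0.008],[0,0,0,0,0,0,0.008]]'| sed -n '2,4p';  python3 -m jog '[[0,0,0.001,0,0,0,0.008],[0,0,0,0,0,0,0.008]]'| sed -n '2,4p'
```

```text
eef_pos: [523.9, 304.2, 65.2]
ee_rot: [0.0, 0.22, 0.976, 0.0]
force: [-0.5, 0.6, -4.0]
eef_pos: [524.0, 304.2, 64.8]
ee_rot: [0.0, 0.22, 0.976, 0.0]
force: [-2.2, -0.0, -1.4]
```

```bash
python3 -m jog '[[0,0,0.001,0,0,0,0.008],[0,0,0,0,0,0,0.008]]'| sed -n '2,4p';  python3 -m jog '[[0,0,0,0,0,0,0.045],[0,0,0,0,0,0,0.045],[0,0,0,0,0,0,0.045],[0,0,0,0,0,0,0.045]]' 
python3 - <<'E'
from h import *
s=sense()
a=eyes.capture("wrist")[:,:,::-1];b=eyes.capture("side")[:,:,::-1]
cv2.imwrite("pics/w4.png",a);cv2.imwrite("pics/s4.png",b)
cv2.imwrite("pics/c4.png",np.vstack([cv2.resize(a[100:400,120:520],(480,360)),cv2.resize(b[270:350,220:380],(480,240),interpolation=2)]))
E
```

```text
eef_pos: [524.0, 304.3, 64.3]
ee_rot: [0.0, 0.22, 0.976, 0.0]
force: [-5.9, -0.9, 5.1]
time_s: 8.3
eef_pos: [524.1, 304.1, 63.3]
ee_rot: [0.0, 0.22, 0.976, 0.0]
force: [0.6, -0.5, 0.3]
grip_width: 0.527
grip_force: 0.0
```

View pics/c4.png

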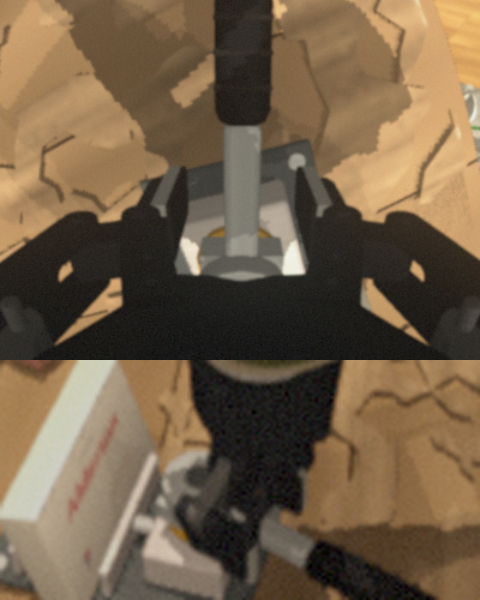

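The wrench sits low on the bolt: in the wrist half the square head, around (240,250), covers the boss top, and the fingers are clear on both sides. Sliding along to the grip.

```bash
python3 -m jog '[[0.016,0,0,0,0,0,0.045],[0.018,0,0,0,0,0,0.045],[0.018,0,0.002,0,0,0,0.045],[0.014,0,0.004,0,0,0,0.045],[0,0,0,0,0,0,0.03]]'| sed -n '2,4p';  python3 -m jog '[[0,0,0,0,0,0,0.03],[0,0,0,0,0,0,0.03],[0,0,0,0,0,0,0.03]]'
python3 - <<'E'
from h import *
go([563.1-110*np.cos(.44),285.1+110*np.sin(.44),57],-.44+np.pi)
E
```

```text
eef_pos: [462.8, 332.9, 56.7]
ee_rot: [-0.001, 0.219, 0.976, -0.0]
force: [0.4, -0.9, 0.1]
time_s: 9.2
eef_pos: [464.9, 332.1, 57.4]
ee_rot: [0.0, 0.22, 0.976, 0.0]
force: [-0.9, -0.2, 0.2]
grip_width: 0.348
grip_force: 0.0
pos [464.9 332.1  57.4] tool x yaw 2.6981 tilt [ 0.  0. -1.]
shift mm [ 1.1 -0.7  0.4]
rz -0.003509180384942745
```

```bash
for k in 1; do python3 -m jog '[[0,0.00275,0,0,0,0.025,0.03],[0,0.00275,0,0,0,0.025,0.03],[0,0.00275,0,0,0,0.025,0.03]]'| sed -n '1,4p'; done; python3 -m jog '[[0,0.00275,0,0,0,0.025,0.03],[0,0.00275,0,0,0,0.025,0.03]]'| sed -n '1,4p'
```

```text
time_s: 9.5
eef_pos: [468.2, 339.9, 57.3]
ee_rot: [0.0, 0.257, 0.966, -0.0]
force: [-0.4, 0.7, 0.0]
time_s: 9.7
eef_pos: [470.8, 344.7, 57.3]
ee_rot: [-0.0, 0.281, 0.96, -0.0]
force: [-0.8, 0.6, 0.3]
```

```bash
python3 -m jog '[[0,0.00275,0,0,0,0.025,0.03],[0,0.00275,0,0,0,0.025,0.03]]'| sed -n '1,4p';python3 -m jog '[[0,0.00275,0,0,0,0.025,0.03]]'| sed -n '2,4p'
```

```text
time_s: 9.9
eef_pos: [473.8, 349.3, 57.2]
ee_rot: [-0.0, 0.305, 0.952, -0.0]
force: [-1.2, 0.1, 0.6]
eef_pos: [475.3, 351.4, 57.2]
ee_rot: [-0.0, 0.317, 0.948, -0.0]
force: [-0.9, -2.8, -0.2]
```

```bash
python3 -m jog '[[0,0.00275,0,0,0,0.025,0.03]]'| sed -n '2,4p';python3 -m jog '[[0,0.00275,0,0,0,0.025,0.03]]'| sed -n '2,4p'; python3 -m jog '[[0,0.00275,0,0,0,0.025,0.03]]'| sed -n '2,4p'
```

```text
eef_pos: [476.9, 353.4, 57.1]
ee_rot: [-0.0, 0.329, 0.944, -0.001]
force: [-2.1, -2.9, 0.4]
eef_pos: [478.5, 355.5, 57.1]
ee_rot: [-0.0, 0.34, 0.94, -0.001]
force: [-1.5, -3.5, -0.2]
eef_pos: [480.3, 357.5, 57.0]
ee_rot: [-0.0, 0.352, 0.936, -0.001]
force: [-2.3, -5.7, 0.4]
```

```bash
python3 -m jog '[[0,0.00275,0,0,0,0.025,0.03]]'| sed -n '2,4p';python3 -m jog '[[0,0.00275,0,0,0,0.025,0.03]]'| sed -n '2,4p'
```

```text
eef_pos: [482.0, 359.4, 56.9]
ee_rot: [-0.0, 0.364, 0.931, -0.001]
force: [-3.0, -7.5, -0.4]
eef_pos: [483.8, 361.2, 56.9]
ee_rot: [-0.001, 0.375, 0.927, -0.001]
force: [-3.4, -6.8, 0.5]
```

```bash
python3 -m jog '[[0,0.00275,0,0,0,0.025,0.03]]'| sed -n '2,4p';python3 -m jog '[[0,0.00275,0,0,0,0.025,0.03]]'| sed -n '2,4p'; python3 -m jog '[[0,0.00275,0,0,0,0.025,0.03]]'| sed -n '2,4p'
```

```text
eef_pos: [485.6, 363.2, 56.8]
ee_rot: [-0.001, 0.387, 0.922, -0.001]
force: [-3.0, -7.6, 0.2]
eef_pos: [487.6, 365.1, 56.8]
ee_rot: [-0.001, 0.398, 0.917, -0.001]
force: [-3.5, -6.6, -0.7]
eef_pos: [489.7, 367.0, 56.9]
ee_rot: [-0.0, 0.41, 0.912, -0.001]
force: [-3.6, -6.0, -0.1]
```

```bash
python3 -m jog '[[0,0.00275,0,0,0,0.025,0.03]]'| sed -n '2,4p';python3 -m jog '[[0,0.00275,0,0,0,0.025,0.03]]'| sed -n '2,4p'; python3 -m jog '[[0,0.00275,0,0,0,0.025,0.03]]'| sed -n '2,4p'
```

```text
eef_pos: [491.7, 368.8, 56.8]
ee_rot: [-0.0, 0.421, 0.907, -0.001]
force: [-2.6, -7.0, 0.0]
eef_pos: [493.7, 370.5, 56.8]
ee_rot: [-0.0, 0.433, 0.902, -0.002]
force: [-3.9, -7.5, 0.6]
eef_pos: [495.9, 372.2, 56.7]
ee_rot: [-0.001, 0.444, 0.896, -0.002]
force: [-3.2, -8.1, 0.5]
```

Still about 8 N, so no click yet. From here I check more often.

```bash
python3 -m jog '[[0,0.00275,0,0,0,0.025,0.03]]'| sed -n '2,4p';python3 -m jog '[[0,0.00275,0,0,0,0.025,0.03]]'| sed -n '2,4p'
```

```text
eef_pos: [498.0, 373.8, 56.7]
ee_rot: [-0.001, 0.455, 0.891, -0.002]
force: [-2.6, -7.7, 0.2]
eef_pos: [500.2, 375.4, 56.7]
ee_rot: [-0.001, 0.466, 0.885, -0.002]
force: [-3.1, -8.2, -0.2]
```

```bash
python3 -m jog '[[0,0.00275,0,0,0,0.025,0.03]]'| sed -n '2,4p';python3 -m jog '[[0,0.00275,0,0,0,0.025,0.03]]'| sed -n '2,4p'
```

```text
eef_pos: [502.5, 376.9, 56.7]
ee_rot: [-0.001, 0.477, 0.879, -0.002]
force: [-4.2, -8.5, -0.8]
eef_pos: [504.7, 378.4, 56.6]
ee_rot: [-0.001, 0.488, 0.873, -0.002]
force: [-3.8, -8.0, 0.4]
```

```bash
python3 -m jog '[[0,0.00275,0,0,0,0.025,0.03]]'| sed -n '2,4p';python3 -m jog '[[0,0.00275,0,0,0,0.025,0.03]]'| sed -n '2,4p'
```

```text
eef_pos: [507.1, 379.9, 56.7]
ee_rot: [-0.0, 0.499, 0.867, -0.002]
force: [-4.4, -7.6, 0.5]
eef_pos: [509.7, 381.4, 56.7]
ee_rot: [-0.0, 0.51, 0.86, -0.001]
force: [-2.7, -6.1, -0.4]
```

```bash
python3 -m jog '[[0,0.00275,0,0,0,0.025,0.03]]'| sed -n '2,4p';python3 -m jog '[[0,0.00275,0,0,0,0.025,0.03]]'| sed -n '2,4p'
```

```text
eef_pos: [512.3, 383.0, 56.9]
ee_rot: [-0.0, 0.52, 0.854, -0.001]
force: [-3.6, -6.1, 0.4]
eef_pos: [514.3, 384.0, 56.7]
ee_rot: [-0.001, 0.531, 0.847, -0.002]
force: [-5.2, -7.6, 0.3]
```

```bash
python3 - <<'E'
from h import *
for k in range(4):
    s=sense();Rm=rot(s);print("tool force",(Rm.T@s["force"]).round(1),s["force"].round(1),"torque",(Rm.T@s["wrist_torque"]).round(2),s["eef_pos"].round(1))
    a=eyes.capture("wrist")
cv2.imwrite("pics/w5.png",a[:,:,::-1])
w=cv2.imread("pics/w4.png")
cv2.imwrite("pics/c5.png",cv2.resize(a[80:400,220:420,::-1],(375,600),interpolation=2))
E
```

```text
tool force [-4.6 -8.  -0.3] [-5.2 -7.6  0.3] torque [ 1.19 -0.74 -0.12] [514.3 384.   56.7]
tool force [-4.6 -7.3  0. ] [-4.6 -7.3  0. ] torque [ 1.1  -0.61 -0.13] [514.5 384.1  56.6]
tool force [-3.8 -6.4  0.2] [-4.1 -6.2 -0.2] torque [ 1.   -0.71 -0.13] [514.3 384.1  56.6]
tool force [-4.4 -6.3 -0.4] [-3.7 -6.7  0.4] torque [ 1.   -0.68 -0.11] [514.3 384.   56.6]
```

View pics/c5.png

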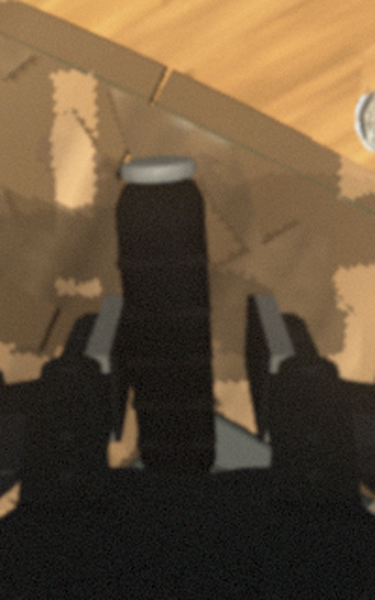

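The picture shows the grip leaning on the left pad, with its axis running from (178,470) to (158,180), about 4° behind the tool. The last forces are ambiguous: they dipped and then recovered. I back off to see whether the handle springs after the fingers, which it would do only after a click.

```bash
python3 -m jog '[[0,-0.00275,0,0,0,-0.025,0.03]]'| sed -n '2,4p';python3 -m jog '[[0,-0.00275,0,0,0,-0.025,0.03]]'| sed -n '2,4p'; python3 - <<'E'
from h import *
a=eyes.capture("wrist");cv2.imwrite("pics/w6.png",a[:,:,::-1]);print(sense()["force"])
def axis(f):
    i=cv2.imread(f);h=cv2.cvtColor(i,cv2.COLOR_BGR2HSV);r=[]
    for y in range(180,260,10):
        x=np.nonzero(h[y,270:345,2]<55)[0]+270
        r.append((y,x.min(),x.max()) if len(x) else (y,))
    return r
print([tuple(map(int,t)) for t in axis("pics/w5.png")]);print([tuple(map(int,t)) for t in axis("pics/w6.png")])
E
```

```text
eef_pos: [512.2, 383.2, 56.9]
ee_rot: [-0.0, 0.52, 0.854, -0.001]
force: [-1.0, -2.4, 1.0]
eef_pos: [509.8, 382.1, 57.1]
ee_rot: [-0.0, 0.509, 0.861, -0.0]
force: [-2.6, -5.0, 0.1]
[-2.11173942 -5.24342272  0.1411469 ]
[(180, 287, 324), (190, 282, 327), (200, 283, 328), (210, 284, 329), (220, 283, 329), (230, 285, 330), (240, 286, 331), (250, 270, 330)]
[(180, 288, 325), (190, 284, 328), (200, 283, 329), (210, 284, 329), (220, 283, 330), (230, 285, 330), (240, 286, 331), (250, 270, 331)]
```

The handle followed the fingers back 5.5 mm while still pressing with about 5 N. So it has broken over, and the click came at the dip. Easing off, then letting go.

```bash
python3 -m jog '[[0,-0.00275,0,0,0,-0.02,0.03],[0,-0.00275,0,0,0,-0.02,0.03]]'| sed -n '2,4p';python3 -m jog '[[0,-0.00275,0,0,0,-0.02,0.03]]'| sed -n '2,4p';python3 -m jog '[[0,-0.002,0,0,0,0,0.036],[0,-0.001,0,0,0,0,0.038],[0,0,0,0,0,0,0.04],[0,0,0,0,0,0,0.04]]'
```

```text
eef_pos: [504.6, 379.0, 57.0]
ee_rot: [-0.0, 0.491, 0.871, -0.001]
force: [-2.7, -5.9, -0.5]
eef_pos: [502.6, 378.0, 57.2]
ee_rot: [-0.0, 0.482, 0.876, -0.0]
force: [-0.9, -2.6, -0.6]
time_s: 13.05
eef_pos: [500.3, 376.8, 57.4]
ee_rot: [-0.0, 0.483, 0.876, 0.0]
force: [-1.3, -1.0, -0.8]
grip_width: 0.467
grip_force: 0.9
```

```bash
python3 - <<'E'
from h import *
i=eyes.capture("wrist");s=sense();cv2.imwrite("pics/w7.png",i[:,:,::-1])
cv2.imwrite("pics/c7.png",cv2.resize(i[80:400,170:470,::-1],(560,597),interpolation=2))
E
```

```text
(no output)
```

View pics/c7.png

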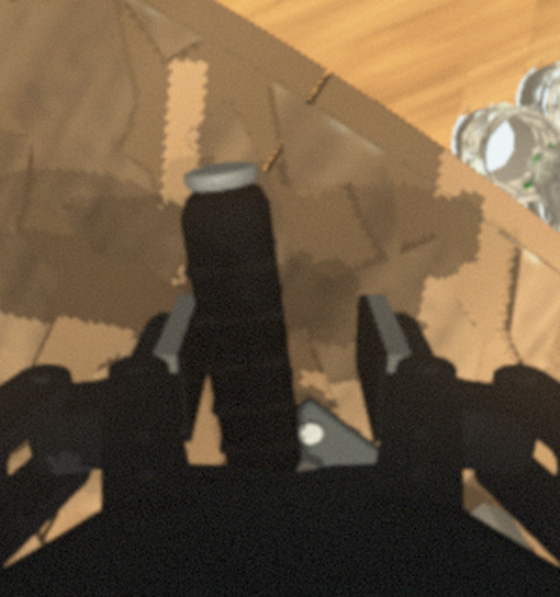

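The grip still leans lightly on the left pad: its axis runs from (262,460) to (222,180), turned about 0.12 rad. I square the tool to it, open more, and lift clear.

```bash
python3 -m jog '[[0,-0.003,0,0,0,0,0.06],[0,-0.003,0,0,0,-0.06,0.06],[0,0,0,0,0,-0.06,0.06],[0,0,0,0,0,0,0.06]]'|tail -5; python3 -m jog '[[0,0,-0.005,0,0,0,0.06],[0,0,-0.01,0,0,0,0.06],[0,0,-0.015,0,0,0,0.06],[0.01,0,-0.02,0,0,0,0.06],[0.01,0,-0.02,0,0,0,0.06]]'|tail -5;python3 -m jog '[[0.02,0,-0.02,0,0,0,0.06],[0.02,0,-0.02,0,0,0,0.06],[0.02,0,-0.02,0,0,0,0.06],[0.02,0,-0.02,0,0,0,0.06],[0,0,0,0,0,0,0.06]]'|tail -5
python3 - <<'E'
from h import *
a=eyes.capture("wrist")[:,:,::-1];s=sense();cv2.imwrite("pics/w8.png",a);b=eyes.capture("side")[:,:,::-1];c=eyes.capture("top")[:,:,::-1]
print(s["eef_pos"],wpix(s,[563,285,82]),wpix(s,[563,285,48]))
o=np.vstack([cv2.resize(a[100:400,120:520],(480,360)),cv2.resize(b[270:350,220:380],(480,240),interpolation=2)])
cv2.imwrite("pics/c8.png",o);cv2.imwrite("pics/s8.png",b);cv2.imwrite("pics/t8.png",c)
E
```

```text
eef_pos: [495.3, 373.5, 57.5]
ee_rot: [0.0, 0.429, 0.903, 0.0]
force: [0.6, -0.7, -0.1]
grip_width: 0.702
grip_force: 0.0
eef_pos: [482.7, 389.1, 129.4]
ee_rot: [0.0, 0.43, 0.903, 0.001]
force: [1.1, -0.4, 0.3]
grip_width: 0.701
grip_force: 0.0
eef_pos: [431.5, 453.1, 211.6]
ee_rot: [0.001, 0.428, 0.904, 0.003]
force: [0.5, 0.7, 0.9]
grip_width: 0.705
grip_force: 0.0
[431.95588698 451.7378927  209.36357998] [316.93632146 373.32187623] [317.11911776 354.25385679]
```

View pics/c8.png

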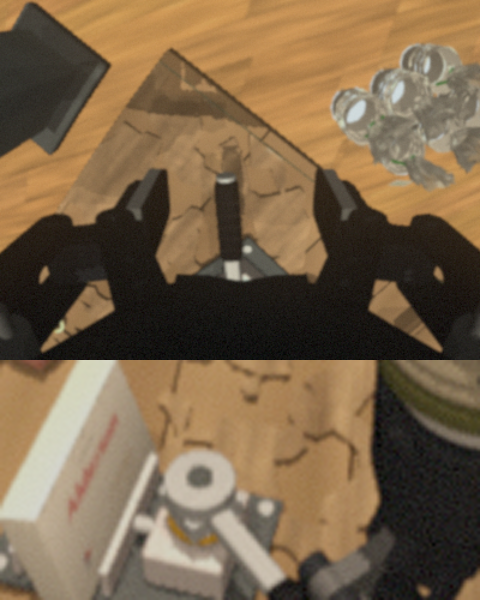

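The wrench sits upright on the bolt: in the side crop the cap is at (200,480) above the brass ring at (190,530), the handle points clear, and the fingers are off it. A numeric check of seating before handing in.

```bash
python3 - <<'E'
from h import *
for z in (82,88): print(z,fix("side",286.7,310,z))
# pre-turn for comparison: bolt ring at z=48
i=cv2.imread("pics/s8.png");h=cv2.cvtColor(i,cv2.COLOR_BGR2HSV)
g=cv2.medianBlur(cv2.cvtColor(i,cv2.COLOR_BGR2GRAY),3)[290:330,265:310]
c=cv2.HoughCircles(cv2.resize(g,None,fx=4,fy=4,interpolation=2),cv2.HOUGH_GRADIENT,1,40,param1=80,param2=15,minRadius=30,maxRadius=60);print(c)
t=cv2.imread("pics/t8.png");t0=cv2.imread("pics/top0.png")
d=cv2.absdiff(t,t0).max(2)
for n,(x,y,r) in dict(box=(268,133,16),bangle=(292,229,13),opener=(345,236,20),tape=(404,234,18)).items(): print(n,np.median(d[y-r:y+r,x-r:x+r]),np.percentile(d[y-r:y+r,x-r:x+r],95))
for u,v in ((209,177),(209.5,176),(210,176)): print(fix("top",u,v,82))
s=sense();a=cv2.imread("pics/w8.png");hh=cv2.cvtColor(a,cv2.COLOR_BGR2HSV)
P=[]
for y in range(255,312,8):
    x=np.nonzero(hh[y,290:330,2]<60)[0]+290
    if len(x): P.append(wray(s,x.mean(),y,72)[:2])
P=np.array(P);print(P[[0,-1]].round(1));p=np.polyfit(P[:,1],P[:,0],1);print("yaw",-np.arctan2(1,-p[0]),"x at y=285:",np.polyval(p,285))
E
```

```text
82 [560.52496697 286.89473066  82.        ]
88 [559.65566291 291.33325479  88.        ]
[[[83.5 58.5 59.4]]]
box 5.0 9.849999999999909
bangle 5.0 9.0
opener 5.0 10.0
tape 5.0 10.0
[568.87174193 274.21841123  82.        ]
[571.80380158 272.84658275  82.        ]
[571.808178   271.40197452  82.        ]
[[460.2 397.5]
 [503.7 348.8]]
yaw -0.8351055172782302 x at y=285: 561.6880806538051
```

```bash
python3 -c "
from rig import finish_job
print(finish_job())"
```

```text
the job is handed in; nothing more can be done
None
```

The wrench is fully down on the bolt, was turned clockwise until it clicked and was let go there, with the box, bangle, opener and tape unmoved; I inferred the click from a force dip and the handle springing back, and saw it only after about 8 mm more push.

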